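# Roll down the tiles of a splash panel

### The job

The six wall tiles of the splash panel on the bench are stuck on soft pads and still stand a little proud of the metal trim. Take the hand roller from its rest and, starting with the tile at either end, roll along the row to the other end with firm, steady pressure, not lifting the roller off and not pressing so hard that a tile cracks, until every tile is down flush with the trim. Then stand the roller upright on its rest again; the fingers stay off the panel and the other things on the bench stay where they are.

Things in the scene. Friction and masses are not known exactly. Their poses are not given: they have to be found in the camera images.
- panel_mid (a point): Middle of the fixed splash panel at the height of the trim's top, which is also the top of a tile that is fully down. A board 330 x 140 x 12 mm lies level on rubber packers 3 to 13 mm thick, so this point is 22 to 32 mm above the bench; x runs along the row of tiles, y across it, z up. An aluminium trim 12 mm wide lies along each long side (y = 53 to 65 mm either way), top at z = 0.
- panel_end_a (a point): Outer end of the tile row on the panel's -x side, on its centre line, same height and axes as panel_mid, 150 mm from it. Six white tiles in one row, each 47.5 mm (x) by 100 mm (y) and 6 mm thick, fill the 300 mm between the two ends, one every 50 mm: the first centre is 25 mm in from here. At the start their tops are 2.4 to 3 mm above this point.
- panel_end_b (a point): Outer end of the tile row on the panel's +x side, like panel_end_a.
- tile0 (a joint): How far the tile next to panel_end_a has gone down, in m: 0 = 3 mm proud, 0.003 = flush with the trim (down from 0.0025; starts 0 to 0.0006). It moves straight down only: it gives once pressed with more than about 13 N, the faster the harder (at 17 N about 65 mm/s), stays where it is left, and stops firmly when flush. Two neighbours pressed at once need the force for both. It cracks above 26 N, also in a short knock.
- tile1 (a joint): The same for tile 2 counted from panel_end_a, its centre at x = -75 mm on the panel.
- tile2 (a joint): The same for tile 3 counted from panel_end_a, its centre at x = -25 mm on the panel.
- tile3 (a joint): The same for tile 4 counted from panel_end_a, its centre at x = 25 mm on the panel.
- tile4 (a joint): The same for tile 5 counted from panel_end_a, its centre at x = 75 mm on the panel.
- tile5 (a joint): The same for tile 6 counted from panel_end_a, its centre at x = 125 mm on the panel.
- roller_grip (a point): Centre of the hand roller's wooden grip, a block 28 mm thick (roller's x), 96 mm long (y) and 46 mm high (z), edges rounded: pinch it from above across its 28 mm. The fork's steel bridge, 50 mm wide (x), is 23 mm below this point: a shoulder for the fingertips to bear on. The roller weighs about 0.42 kg, stands 106 mm high and is 134 mm wide over its feet.
- roller_axle (a point): Axle of the same roller, 63 mm straight below the centre of the grip. The rubber barrel, 40 mm in diameter and 90 mm long, turns about the roller's y axis, so it rolls along x; it is worn and runs out of true: its lowest line is 18.4 to 21.6 mm below this point as it turns. The fork's flat steel feet, 34 (x) by 20 mm (y), turn outward at y = 47 to 67 mm either way, soles 12 mm below.
- rest_mid (a point): Middle of the roller's fixed wooden rest, at the height of its two ledges, 16 mm above the bench. Base plate 70 (x) by 190 (y) by 4 mm; the ledges are 40 mm wide, at y = 54 to 94 mm either way. The roller stands with a foot on each, its y along the rest's y (either way round), the barrel hanging between them with 9 mm of room at each end, the axle 12 mm above this point.
- tub: Bystander: white lidded tub, 70 mm in diameter, 85 mm high; origin at the centre of its underside.
- shaker: Bystander: open steel cup, 72 mm in diameter, 100 mm high; origin at the centre of its underside.
- pan: Bystander: open steel pan 162 x 176 mm, 65 mm high; origin at the centre of its underside.
Things that resemble listed ones, but are neither listed nor needed, are in the scene too. Of the things shaped like the part that bears rest_mid, the wooden one is meant.

How it is judged (in metres and radians):
On the way, in this order (a step that is already met when the one before it is completed fails the run):
1. A tile at one end is rolled down first, under the roller, while the middle tiles still stand proud (value of joint any of tile0, tile5 above 0.0025 m and value of joint each of tile2, tile3 below 0.0015 m and contact force between roller and panel above 3 N).
2. All six tiles are down with the roller still pressing on the row (value of joint each of tile0, tile1, tile2, tile3, tile4, tile5 above 0.0025 m and contact force between roller and panel above 3 N).
At the end, for the whole second after the job is handed in: Every tile is down at least 2.5 of its 3 mm; the roller stands still and upright (within 0.1 rad) with both feet on the rest's ledges: axle within 18 mm (x), 11 mm (y) and 3 mm (height) of its seat, in line within 0.2 rad (value of joint each of tile0, tile1, tile2, tile3, tile4, tile5 above 0.0025 m and x of roller_axle in the frame of rest_mid between -0.018 and 0.018 m and y of roller_axle in the frame of rest_mid between -0.011 and 0.011 m and z of roller_axle in the frame of rest_mid between 0.009 and 0.015 m and angle between roller_axle's own z axis and vertical below 0.1 rad and angle between the y axis of roller_axle and the y axis of rest_mid, either way round below 0.2 rad and linear speed of roller below 0.02 m/s); the robot touches nothing.
It fails at once if A tile is pressed with more than 26 N and cracks (contact force between anything else and tile0 above 26 N or contact force between anything else and tile1 above 26 N or contact force between anything else and tile2 above 26 N or contact force between anything else and tile3 above 26 N or contact force between anything else and tile4 above 26 N or contact force between anything else and tile5 above 26 N).
It fails at once if The roller is lifted off the row (by more than about 10 mm) when some tiles are down and others are not (value of joint any of tile0, tile1, tile2, tile3, tile4, tile5 above 0.0025 m and not (value of joint each of tile0, tile1, tile2, tile3, tile4, tile5 above 0.0025 m) and z of roller_axle in the frame of panel_mid above 0.033 m).
It fails at once if The fingers press on the panel or its tiles (contact force between the fingers and panel above 2 N).
It fails at once if The tub, the steel cup or the steel pan is moved more than 20 mm (distance of any of tub, shaker, pan from where it was at the start of the episode above 0.02 m).
It also fails if it takes over 72 s, if anything falls off the work surface, if the arm or the gripper's body presses on something with over 40 N, if the wrist force passes 120 N, or if a joint passes its speed limit or range.

### The arm

A 7-joint arm with a two-finger parallel gripper is mounted at the origin on the work surface. World frame = base frame: x ahead of the robot, y to its left, z up, the work surface at z = 0. Lengths are in mm, angles in rad, forces in N, time in s.
With the tool pointing down it reaches from about 400 to 875 mm from the base axis. Payload 4.4 kg.
Tool frame: the origin (TCP) lies on the centre line of the jaws, within the pads' length; the fingertips stand 25 mm ahead of it and the grasp point (between the pads) lies 6 mm ahead of it; x points along the fingers, y is the direction in which the jaws open and shut, and the axes are right-handed (so a half turn about x gives the same grasp; the last joint's range is limited). The gripper opens to 85 mm and grips with 20 to 120 N. Pads are 22 mm wide; open, the fingers measure 114 mm over their backs; the gripper's body (76 mm by 85 mm) begins 54 mm behind the grasp point. The pads swing forward as they close: fully open they stand 13 mm farther back than shut.
Start: joints at [-1.268, 0.628, 0.038, 1.517, -0.027, 0.996, -0.02], TCP at [234.301, 606.317, 256.313] pointing down, gripper open.
Joint ranges: [-3.06, 3.06], [-0.37, 2.12], [-1.25, 1.32], [0.18, 2.47], [-1.1, 4.24], [0.23, 1.98], [-2.94, 2.94]. Speed limits (rad/s): [2.57, 2.57, 3.14, 3.14, 3.14, 3.14, 3.14].

### API

Orientations are given as [roll, pitch, yaw] about the fixed x, y, z axes, in that order (R = Rz(yaw) Ry(pitch) Rx(roll)).
In Python, from cell import * gives the robot as it stands. The module is installed in compiled form; this text tells all that it offers.
- The arm moves only by the tool jog_arm, never from a script. Its argument "series" is a list of rows, each a list of 3 entries, a list of its own where there are three numbers: the turn, a rotation vector about the tool's x, y, z in degrees, then the shift along the tool's x, y, z in mm, then the gripper's target within -1 to 1 (shut at 1, half-way at 0, fully open at -1). In form: [[[rx, ry, rz], [dx, dy, dz], hand], ...]. A call has 1 to 8 rows; each row shifts and turns the commanded pose from where the row before left it, along the tool's axes as they then stand; what a row does not reach is not made up. A row lasts 1/8 s, in which the tool goes at most 62.5 mm and 10.7 degrees, less where a joint would pass 70% of its speed; a pose out of reach is approached as far as the arm can. A call is refused whole if a number of a shift passes 62.5 or a number of a turn 10.7, either way. A call with a gripper value outside its range is refused whole. The fingers move at their own pace and stop on an object; the grip force is fixed at half the most. Time passes only in rows, so rows that do not move let the fingers close. It gives the time, the measured TCP pose, the force and the opening at its end, in the units of the state.
- read_state(): the state, without advancing time (a new reading comes with each control period).
- get_image(name): name is "scene" or "side" or "wrist"; returns a dict with "img" (384x512x3 uint8, red, green, blue), "range_z" (384x512 float32, mm along the optical axis (not along the pixel's ray), 0 where there is no reading), "fovy" (degrees; the focal length in pixels is half the picture's height over the tangent of half this angle, whatever the lens; pixels are square), "cx", "cy" (the principal point, pixels), "cam_to_world" (4x4, takes a point from camera to world coordinates). Camera axes: x right, y up, looking along -z (the intrinsics and any distortion apply to the point x, -y, -z); pixel columns grow to the right and rows downward; lengths in mm; the calibration is good to about 2 mm. A picture is of the moment at which its call begins.
- finish_job(): hands the job in, once; it reports no verdict.
The state is a dict: "clock": time; "qpos": joint angles; "qd": joint speeds; "tau": joint torques, N m; "eef_pos": TCP position; "tool_rot": TCP orientation; "force": force on the tool from outside, world axes, zero at the start; "torque": the same for the moment, N m; "width": finger opening in mm.
Only numpy, scipy, OpenCV 4.12 (cv2) and the standard library are available. Lean on these libraries where they do the work, as an engineer would, in place of code of your own. Each camera call takes 0.05 s, during which the arm holds its last target. There are 200 camera calls.

## Working session

There is one attempt and no reset: what is moved stays moved. The work goes in short steps, Python scripts to look and compute and a tool call to move; the robot and the scene stay as the last step left them, time stands still between calls to the robot, and variables do not carry over. Pictures are saved under pics/ and viewed, about 8 in all and at most 12, crops included, and the job is handed in when it is done.

Besides the shell and the picture viewer there is one more tool, called as a command line: name --argument value ..., lists and objects as JSON in quotes. jog_arm: Moves the arm, as the interface text tells. Its arguments: {"type":"object","properties":{"series":{"type":"array"}},"required":["series"]}

```bash
mkdir -p pics
cat > h.py <<'E'
from cell import *
import numpy as np, cv2
def save(n,g,crop=None,s=1):
    im=g["img"][:,:,::-1]
    if crop: im=im[crop[1]:crop[3],crop[0]:crop[2]]
    cv2.imwrite("pics/"+n,cv2.resize(im,None,fx=s,fy=s,interpolation=cv2.INTER_CUBIC))
def cloud(g):
    z=g["range_z"];h,w=z.shape;f=h/2/np.tan(np.radians(g["fovy"])/2)
    u,v=np.meshgrid(np.arange(w),np.arange(h))
    P=np.stack([(u-g["cx"])/f*z,-(v-g["cy"])/f*z,-z,np.ones_like(z)],-1)@g["cam_to_world"].T
    P=P[...,:3];P[z==0]=np.nan
    return P
E
python3 - <<'E'
from h import *
print(read_state())
for n in ["scene","side","wrist"]:
    g=get_image(n); print(n,g["fovy"],g["cx"],g["cy"],g["cam_to_world"].round(2).tolist(),[k for k in g]); 
    np.savez("/tmp/"+n,**g); save(n+"0.png",g)
a=[cv2.imread(f"pics/{n}0.png") for n in ["scene","side"]]
cv2.imwrite("pics/both.png",cv2.resize(np.vstack(a),(400*1,600)))
E
```

```text
{'clock': 0.0, 'qpos': array([-1.26780318,  0.62931313,  0.03844455,  1.51833915, -0.02696265,
        0.99632216, -0.01999534]), 'qd': array([ 1.26158340e-04, -9.77111946e-04,  2.39140125e-04,  1.39474685e-03,
       -6.45214787e-06,  3.86282959e-04, -1.32739232e-04]), 'tau': array([-1.85724830e-04, -5.63402832e+01,  1.22647393e+00, -1.93445492e+01,
        1.10420154e-02,  1.04144248e-02,  1.76173580e-05]), 'eef_pos': array([234.09659437, 605.77355987, 255.41972533]), 'tool_rot': array([-1.54113128,  1.56893253, -1.90990089]), 'force': array([-0.30980842, -0.06097418, -0.5222291 ]), 'torque': array([ 0.02830843, -0.00897968,  0.00161706]), 'width': 85.4279387581896}
scene 44.81969825626257 260.39428095403787 199.85223168487644 [[0.6, -0.63, 0.5, 1335.16], [0.8, 0.45, -0.39, -537.02], [0.02, 0.63, 0.77, 1369.6], [0.0, 0.0, 0.0, 1.0]] ['img', 'range_z', 'fovy', 'cx', 'cy', 'cam_to_world']
side 53.70016324652505 251.58465757720757 191.39221986807735 [[0.97, 0.19, -0.17, 284.88], [-0.26, 0.73, -0.63, -659.24], [0.01, 0.65, 0.76, 1053.99], [0.0, 0.0, 0.0, 1.0]] ['img', 'range_z', 'fovy', 'cx', 'cy', 'cam_to_world']
wrist 63.55335228768696 256.7522322920576 193.6748232643252 [[0.36, -0.89, -0.29, 158.48], [0.93, 0.34, 0.11, 633.78], [-0.0, -0.31, 0.95, 373.25], [0.0, 0.0, 0.0, 1.0]] ['img', 'range_z', 'fovy', 'cx', 'cy', 'cam_to_world']
```

View pics/scene0.png

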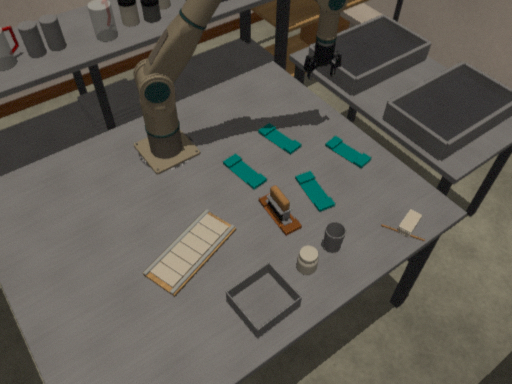

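View pics/side0.png

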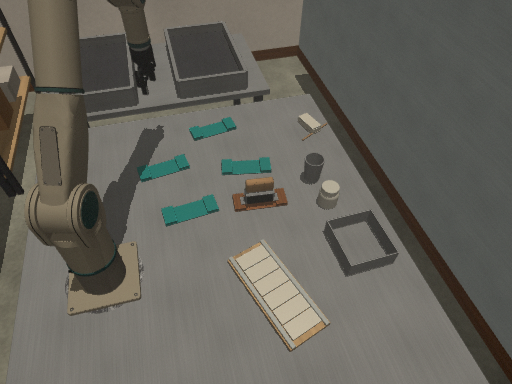

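The scene shows the roller (280,205) standing on the brown wooden rest (280,213); the teal rest-shaped things (245,171), (279,138), (348,152) and (314,191) are decoys. The tile panel is at (192,250), tub (308,260), cup (334,237) and pan (263,298). In the side view the roller is at (260,190) and the panel at (278,292).

```bash
cat > m.py <<'E'
from h import *
def rect(p): 
    (c,s,a)=cv2.minAreaRect(p[:,:2].astype(np.float32)); return np.round(c,1),np.round(s,1),round(a,1)
E
python3 - <<'E'
from m import *
for n,bp,br in [("scene",(140,205,245,295),(255,180,305,237)),("side",(222,235,332,350),(228,170,292,215))]:
    g=dict(np.load(f"/tmp/{n}.npz")); P=cloud(g); im=g["img"].astype(int)
    sub=lambda b:(P[b[1]:b[3],b[0]:b[2]].reshape(-1,3),im[b[1]:b[3],b[0]:b[2]].reshape(-1,3))
    p,c=sub(bp); m=(p[:,2]>12)&(p[:,2]<60)
    print(n,"panel board+",rect(p[m])); q=p[m&(c.min(1)>150)]
    print(" tiles",len(q),rect(q),np.percentile(q[:,2],[5,50,95]).round(1))
    p,c=sub(br); t=p[p[:,2]>95]; print(" griptop",len(t),rect(t),np.percentile(t[:,2],[5,50,95]).round(1),t.mean(0).round(1))
    brown=(c[:,0]-c[:,2]>40)&(p[:,2]<35)&(p[:,2]>1); print(" rest",brown.sum(),rect(p[brown]),np.percentile(p[brown][:,2],[5,50,95]).round(1))
    a=P[(P[...,2]>20)&(P[...,2]<150)&(P[...,0]>100)]
    print(" bench z",np.nanmedian(P[300:340,100:140,2]) if n=="scene" else np.nanmedian(P[320:360,150:200,2]))
g=dict(np.load("/tmp/scene.npz"));P=cloud(g)
for k,(u,v) in dict(tub=(308,252),cup=(334,229),pan=(263,298),tealnear=(314,191),teal2=(245,171)).items(): print(k,P[v,u].round())
save("c.png",g,(225,170,350,270),6)
E
```

```text
scene panel board+ (array([ 494.8, -182.7]), array([397.9, 359.7]), 49.5)Traceback (most recent call last):
  File "<stdin>", line 7, in <module>
    return _quantile_unchecked(
        a, q, axis, out, overwrite_input, method, keepdims, weights)
    return _ureduce(a,
                    func=_quantile_ureduce_func,
    ...<5 lines>...
                    overwrite_input=overwrite_input,
                    method=method)
    r = func(a, **kwargs)
    result = _quantile(arr,
                       quantiles=q,
    ...<2 lines>...
                       out=out,
                       weights=wgt)
    slices_having_nans = np.isnan(arr[-1, ...])
                                  ~~~^^^^^^^^^
IndexError: index -1 is out of bounds for axis 0 with size 0
```

Run:
```python
from m import *
for n,pts in [("scene",dict(tile=(192,250),bench=(120,330),bench2=(330,130),trim=(207,214),grip=(280,195),rest=(292,228),tub=(308,252),cup=(334,229),teal=(314,191))),("side",dict(tile=(278,292),bench=(170,340),bench2=(130,220),grip=(258,184),rest=(240,206)))]:
    g=dict(np.load(f"/tmp/{n}.npz")); P=cloud(g)
    for k,(u,v) in pts.items(): print(n,k,g["img"][v,u],P[v,u].round(1), g["range_z"][v-1:v+2,u-1:u+2].std().round(1))
    p=P[330:370,130:330].reshape(-1,3);print(np.nanstd(p[:,2]),np.nanmedian(p[:,2]))
g=dict(np.load("/tmp/scene.npz"))
save("c.png",g,(225,170,350,270),6)
```

```text
scene tile [170 158 135] [ 507.1 -181.8   29.8] 5.6
scene bench [123 117 114] [ 612.4 -505.6    4.2] 3.4
scene bench2 [110 107 102] [308.4 635.3   1.3] 5.3
scene trim [166 151 132] [402.7 -55.4  25.1] 7.2
scene grip [154 109  65] [543.5 166.1 114.7] 3.1
scene rest [116  66  31] [629.9 159.1  19.2] 4.8
scene tub [174 163 143] [773.3 103.2  91.6] 3.5
scene cup [65 61 61] [741.1 252.7  62. ] 3.7
scene teal [  0 110  99] [534.9 347.2   4.5] 5.3
312.56083404646154 0.2808505339473868
side tile [188 178 155] [ 494.5 -194.9   24.2] 3.2
side bench [122 122 114] [ 170.2 -243.3   -1.9] 3.7
side bench2 [124 121 115] [ 86.1 201.7  -2.6] 4.9
side grip [108  87  64] [529.4 156.  108.4] 2.6
side rest [118  80  54] [465.2 153.9  13.2] 2.3
5.2087620605438545 -0.38563017186083925
```

View pics/c.png

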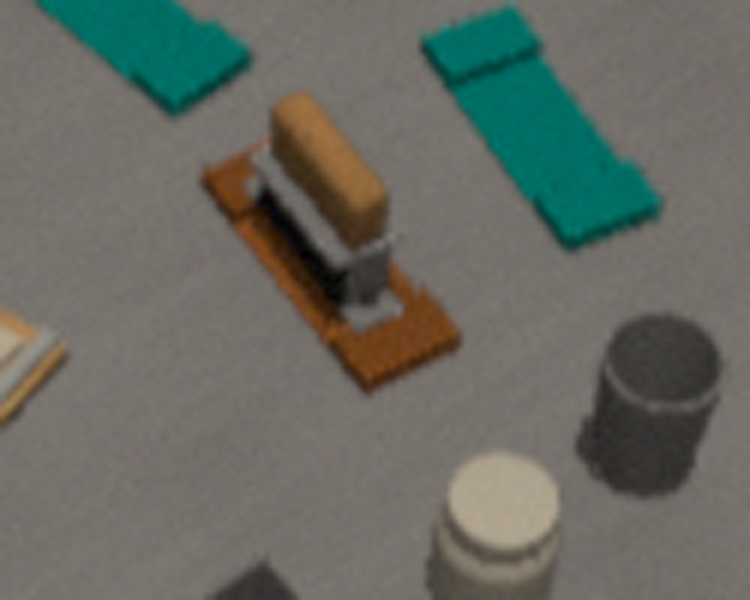

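The crop confirms it: the roller, with its wooden grip, stands on the wooden rest, crop (330,250), while both neighbouring rests are teal. The tub is at crop (500,520) and the cup at (655,400).

```bash
cat >> m.py <<'E'
def ray(g,u,v,z):
    h=384;f=h/2/np.tan(np.radians(g["fovy"])/2)
    d=np.stack([(u-g["cx"])/f,-(v-g["cy"])/f,-np.ones(len(u))],1)@g["cam_to_world"][:3,:3].T
    o=g["cam_to_world"][:3,3]; return o+d*((z-o[2])/d[:,2])[:,None]
def big(m):
    n,l,s,_=cv2.connectedComponentsWithStats(m.astype(np.uint8)); return l==1+np.argmax(s[1:,4])
E
python3 - <<'E'
from m import *
for n,bp,br in [("scene",(140,205,245,295),(255,180,305,237)),("side",(222,235,332,350),(228,170,292,215))]:
    g=dict(np.load(f"/tmp/{n}.npz")); P=cloud(g); im=cv2.GaussianBlur(g["img"],(3,3),0).astype(int)
    Z=cv2.blur(np.nan_to_num(P[...,2]).astype(np.float32),(3,3))
    box=lambda b:np.pad(np.ones((b[3]-b[1],b[2]-b[0]),bool),((b[1],384-b[3]),(b[0],512-b[2])))
    B=box(bp); R=box(br)
    # panel: brighter than bench / board brown
    m=big(B&(im[...,0]>145)&(im[...,0]-im[...,2]<75)|B&(im[...,0]-im[...,2]>35)&(im[...,0]>120)); v,u=np.nonzero(m)
    print(n,"panel",m.sum(),rect(ray(g,u,v,25.)))
    t=m&(im[...,0]>140); p=P[cv2.erode(t.astype(np.uint8),np.ones((3,3)))>0]; A=np.c_[p[:,:2]-p[:,:2].mean(0),np.ones(len(p))]; print(" plane",np.linalg.lstsq(A,p[:,2],rcond=None)[0],np.median(p[:,2]), p[:,:2].mean(0))
    b=R&(im[...,0]-im[...,2]>30)
    m=big(b&(Z>98)&(P[...,2]>98)); v,u=np.nonzero(m); r=ray(g,u,v,112.);print(" grip",m.sum(),rect(r))
    m=big(b&(Z<40)); v,u=np.nonzero(m); r=ray(g,u,v,14.);print(" rest",m.sum(),rect(r))
    # local bench z near both
    ring=lambda c:np.nanmedian(P[...,2][(np.hypot(P[...,0]-c[0],P[...,1]-c[1])<130)&(P[...,2]<10)])
    print(" bench near",ring((330,-190)),ring((545,10)))
E
```

```text
scene panel 2424 (array([ 493.8, -183.8]), array([122. , 330.5]), 18.3)
 ** On entry to DLASCL parameter number  4 had an illegal value
 ** On entry to DLASCL parameter number  4 had an illegal valueTraceback (most recent call last):
  File "<stdin>", line 10, in <module>
    x, resids, rank, s = _umath_linalg.lstsq(a, b, rcond,
                         ~~~~~~~~~~~~~~~~~~~^^^^^^^^^^^^^
                                             signature=signature)
                                             ^^^^^^^^^^^^^^^^^^^^
    raise LinAlgError("SVD did not converge in Linear Least Squares")
numpy.linalg.LinAlgError: SVD did not converge in Linear Least Squares
```

Run:
```python
from m import *
for n,bp,br in [("scene",(140,205,245,295),(255,180,305,237)),("side",(222,235,332,350),(228,170,292,215))]:
    g=dict(np.load(f"/tmp/{n}.npz")); P=cloud(g); im=cv2.GaussianBlur(g["img"],(3,3),0).astype(int)
    Z=cv2.blur(np.nan_to_num(P[...,2]).astype(np.float32),(3,3))
    box=lambda b:np.pad(np.ones((b[3]-b[1],b[2]-b[0]),bool),((b[1],384-b[3]),(b[0],512-b[2])))
    B=box(bp); R=box(br)
    m=big(B&(im[...,0]>145)&(im[...,0]-im[...,2]<75)|B&(im[...,0]-im[...,2]>35)&(im[...,0]>120)); v,u=np.nonzero(m)
    print(n,"panel",m.sum(),rect(ray(g,u,v,25.)))
    print(" z",np.nanmedian(P[m][:,2]))
    b=R&(im[...,0]-im[...,2]>30)
    m=big(b&(Z>98)&(P[...,2]>98)); v,u=np.nonzero(m); r=ray(g,u,v,112.);print(" grip",m.sum(),rect(r))
    m=big(b&(Z<40)); v,u=np.nonzero(m); r=ray(g,u,v,14.);print(" rest",m.sum(),rect(r))
    ring=lambda c:np.nanmedian(P[...,2][(np.hypot(P[...,0]-c[0],P[...,1]-c[1])<130)&(P[...,2]<10)])
    print(" bench near",ring((330,-190)),ring((545,10)))
from scipy.spatial.transform import Rotation as Ro
s=read_state();print(Ro.from_euler("xyz",s["tool_rot"]).as_matrix().round(3))
```

```text
scene panel 2424 (array([ 493.8, -183.8]), array([122. , 330.5]), 18.3)
 z 26.421285575504044
 grip 172 (array([543.5, 162.9]), array([30.1, 97.1]), 84.4)
 rest 442 (array([543.6, 165.6]), array([ 77.1, 199.7]), 88.4)
 bench near 1.6684913217681014 1.855723674261526
side panel 4576 (array([ 490.1, -184.2]), array([138.3, 330. ]), 18.2)
 z 23.948611889703443
 grip 189 (array([533.9, 159. ]), array([32.7, 90. ]), 84.0)
 rest 448 (array([540.3, 166.7]), array([ 81.4, 189.7]), 85.1)
 bench near -0.5317776137248984 -0.5147390499537323
[[-0.001  0.36   0.933]
 [-0.001  0.933 -0.36 ]
 [-1.    -0.001 -0.   ]]
```

jog_arm --series '[[[0,0,0],[0,-34,50],-1],[[0,0,0],[0,-34,50],-1],[[0,0,0],[0,-34,50],-1],[[0,0,0],[0,-34,50],-1],[[0,0,0],[0,-34,50],-1],[[0,0,0],[0,-34,50],-1],[[-7.5,0,0],[0,0,0],-1],[[-8,0,0],[0,0,0],-1]]'

```text
clock: 1.15
eef_pos: [441.1, 306.8, 256.1]
tool_rot: [-2.211, 1.57, -2.307]
force: [-1.2, 0.6, 0.4]
width: 85.3
```

jog_arm --series '[[[0,0,0],[0,-45,27.5],-1],[[0,0,0],[0,-45,27.5],-1],[[0,0,0],[0,-45,27.5],-1],[[0,0,0],[0,0,0],-1],[[0,0,0],[0,0,0],-1]]'

```text
clock: 1.78
eef_pos: [509.1, 165.8, 256.1]
tool_rot: [2.598, 1.57, 2.499]
force: [-0.3, 0.5, -1.1]
width: 85.2
```

Run:
```python
from h import *
from scipy.spatial.transform import Rotation as Ro
s=read_state();print(s["eef_pos"],s["qpos"].round(2),Ro.from_euler("xyz",s["tool_rot"]).as_matrix().round(4).tolist())
g=get_image("wrist");np.savez("/tmp/w1",**g);save("w1.png",g)
print(g["cam_to_world"].round(3).tolist())
```

```text
[509.10726338 165.80104807 256.10607231] [-0.35  0.46 -0.02  1.84  0.01  0.84  1.1 ] [[-0.0008, 0.0984, 0.9951], [0.0006, 0.9951, -0.0984], [-1.0, 0.0005, -0.0008]]
[[0.097, -0.945, -0.312, 428.467], [0.995, 0.092, 0.028, 172.363], [0.002, -0.314, 0.95, 373.938], [0.0, 0.0, 0.0, 1.0]]
```

View pics/w1.png

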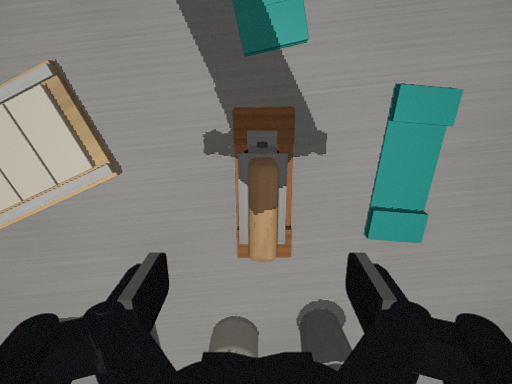

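The wrist view shows the roller along the image column: grip from (263,158) to (263,260), on the wooden rest with ledges at rows 108-145 and 227-258. The end of the panel is at the left, with corners (50,63) and (118,173).

Run:
```python
from m import *
g=dict(np.load("/tmp/w1.npz"));P=cloud(g);im=g["img"].astype(int)
def pr(l,pts,z):
    p=np.array(pts,float);print(l,ray(g,p[:,0],p[:,1],z)[:,:2].round(1).tolist())
br=(im[...,0]-im[...,2]>0.35*im[...,0])
Z=P[...,2]
reg=np.zeros(Z.shape,bool);reg[95:270,225:305]=1
m=big(reg&(Z>100)&(Z<130));v,u=np.nonzero(m);r=ray(g,u,v,112.)
print("grip depthmask",m.sum(),rect(r),np.median(P[m][:,2]))
q=P[m];print(" cloud",rect(q),np.median(q,0))
m=big(reg&br&(Z<40));v,u=np.nonzero(m);print("rest ",m.sum(),rect(ray(g,u,v,16.)),u.min(),u.max(),v.min(),v.max(),np.median(P[m][:,2]))
for v in (112,125,140):
    c=np.nonzero(reg[v]&br[v])[0];print(v,c.min(),c.max(),ray(g,np.array([c.min(),c.max()+1]),np.array([v,v]),16.)[:,:2].round(1).tolist())
for v in (240,252,257):
    c=np.nonzero(reg[v]&br[v])[0];print(v,c.min(),c.max(),ray(g,np.array([c.min(),c.max()+1]),np.array([v,v]),16.)[:,:2].round(1).tolist())
print("bench",np.nanmedian(Z[250:300,200:240]),np.nanmedian(Z[40:90,320:380]))
for v in range(165,260,15):
    c=np.nonzero((Z[v]>100)&(np.arange(512)>240)&(np.arange(512)<290))[0];print(v,c.min(),c.max(),ray(g,np.array([c.min(),c.max()+1.]),np.array([v,v]),108.)[:,:2].round(1).tolist())
p=P[150:190,20:60].reshape(-1,3);
pr("panelcorners",[(50,63),(118,173)],25.)
```

```text
grip depthmask 2909 (array([534.7, 167.5]), array([27.5, 96.7]), 84.3) 113.48844811102902
 cloud (array([536.4, 167.4]), array([28., 95.]), 84.4) [530.54322541 167.74003876 113.48844811]
rest  3019 (array([539.5, 170.6]), array([ 69.3, 188.7]), 85.0) 233 294 107 257 15.7428355350184
112 233 294 [[447.9, 144.5], [454.6, 213.5]]
125 233 294 [[462.1, 142.7], [468.9, 212.7]]
140 234 293 [[479.0, 141.9], [485.7, 210.6]]
240 237 290 [[605.9, 130.4], [612.6, 199.2]]
252 238 290 [[623.2, 129.7], [629.9, 198.1]]
257 238 274 [[630.4, 128.9], [635.1, 176.9]]
bench 0.11707535371701283 0.1976012161725862
165 250 275 [[489.0, 161.0], [491.3, 183.7]]
180 247 278 [[502.4, 157.0], [505.1, 185.3]]
195 247 277 [[516.4, 155.5], [519.1, 183.4]]
210 248 277 [[530.9, 154.8], [533.6, 182.3]]
225 248 276 [[545.9, 153.3], [548.5, 180.2]]
240 248 276 [[561.3, 151.6], [564.0, 179.1]]
255 248 275 [[577.3, 149.9], [579.9, 176.9]]
panelcorners [[380.0, -38.2], [502.5, 4.3]]
```

jog_arm --series '[[[0,0,0],[0,4.3,26],-1],[[0,0,0],[50,0,0],-1],[[0,0,0],[50,0,0],-1],[[0,0,0],[40,0,0],-1],[[0,0,0],[15,0,0],-1],[[0,0,0],[6.5,0,0],-1],[[0,0,0],[0,0,0],-1]]'

```text
clock: 2.7
eef_pos: [536.3, 167.8, 95.6]
tool_rot: [0.548, 1.569, 0.45]
force: [0.1, -0.3, 0.3]
width: 85.4
```

jog_arm --series '[[[0,0,0],[1,0,0],1],[[0,0,0],[0,0,0],1],[[0,0,0],[0,0,0],1],[[0,0,0],[0,0,0],1],[[0,0,0],[0,0,0],1],[[0,0,0],[0,0,0],1],[[0,0,0],[0,0,0],1]]'

```text
clock: 3.58
eef_pos: [536.1, 167.3, 94.4]
tool_rot: [0.526, 1.57, 0.428]
force: [-0.4, 0.4, 5.0]
width: 27.7
```

jog_arm --series '[[[0,0,0],[-5,0,0],1],[[0,0,0],[-15,0,0],1],[[0,0,0],[-30,0,0],1],[[0,0,0],[-30,0,0],1],[[0,0,0],[-20,0,0],1],[[0,0,0],[0,0,0],1],[[0,0,0],[0,0,0],1],[[0,0,0],[0,0,0],1]]'

```text
clock: 4.58
eef_pos: [534.9, 166.9, 192.7]
tool_rot: [-2.709, 1.568, -2.807]
force: [0.1, -0.2, -4.6]
width: 27.5
```

Run:
```python
from m import *
s=read_state();print(s["force"],s["torque"],s["width"],s["eef_pos"])
g=get_image("wrist");P=cloud(g);np.savez("/tmp/w2",**g);im=g["img"].astype(int)
save("w2.png",g)
# rest
br=(im[...,0]-im[...,2]>0.35*im[...,0])&(P[...,2]<40)&(P[...,2]>-5)
reg=np.zeros(br.shape,bool);reg[60:384,180:360]=1
m=big(br&reg);v,u=np.nonzero(m);print(rect(ray(g,u,v,16.)),m.sum())
```

```text
[ 0.05731466 -0.19356619 -4.5914614 ] [ 0.03519601 -0.00094133  0.02111981] 27.506286754831898 [534.90069992 166.89298905 192.69473076]
(array([482.4, 175.2]), array([69.6, 71.9]), 84.5) 3300
```

View pics/w2.png

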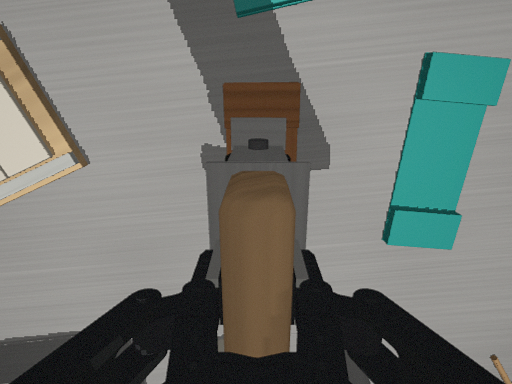

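jog_arm --series '[[[0,0,0],[-30,-30,0],1],[[0,0,0],[-30,-50,10],1],[[0,0,0],[-30,-50,17],1],[[0,0,0],[-17,-55,20],1],[[0,0,0],[0,-58,22],1],[[0,0,0],[0,-58,22],1],[[-8,0,0],[0,-8,2],1],[[-8,0,0],[0,0,0],1]]'

```text
clock: 5.62
eef_pos: [597.3, -151.5, 299.3]
tool_rot: [2.986, 1.568, -3.115]
force: [-0.8, 0.5, -3.8]
width: 27.4
```

jog_arm --series '[[[-7.8,0,0],[0,0,0],1],[[0,0,0],[0,0,0],1],[[0,0,0],[0,0,0],1]]'

```text
clock: 6.0
eef_pos: [597.7, -149.5, 300.3]
tool_rot: [2.68, 1.57, 2.994]
force: [0.8, -0.9, -5.2]
width: 27.5
```

Run:
```python
from m import *
from scipy.spatial.transform import Rotation as Ro
s=read_state();print(s["force"],s["eef_pos"],s["qpos"].round(2),Ro.from_euler("xyz",s["tool_rot"]).as_matrix().round(3).tolist())
g=get_image("wrist");np.savez("/tmp/w3",**g);save("w3.png",g)
```

```text
[ 0.80379939 -0.90627645 -5.18658756] [ 597.70084846 -149.5157065   300.25215713] [ 0.26  0.54 -0.1   1.56  0.06  1.05  2.03] [[-0.001, -0.31, 0.951], [0.0, 0.951, 0.31], [-1.0, 0.0, -0.001]]
```

View pics/w3.png

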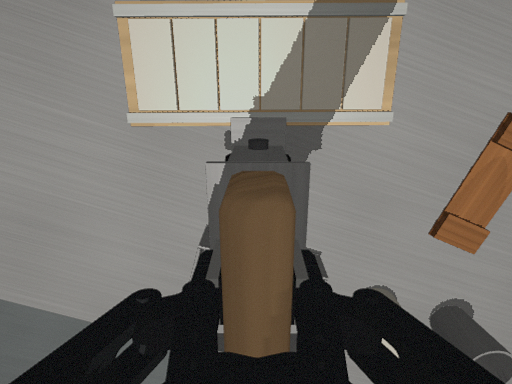

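The wrist view shows all six tiles: the row runs from about (128,17)-(138,110) at the left to (391,17)-(382,110) at the right. The trims lie at rows 10 and 118.

Run:
```python
from m import *
g=dict(np.load("/tmp/w3.npz"));P=cloud(g);im=g["img"].astype(int);Z=P[...,2]
print("z tiles",[np.nanmedian(Z[25:105,a:a+30]).round(2) for a in (137,180,223,265,308,352)],"trim",np.nanmedian(Z[8:12,130:390]).round(2),np.nanmedian(Z[115:119,140:225]).round(2),"bench",np.nanmedian(Z[170:230,100:180]).round(2),np.nanmedian(Z[40:100,430:500]).round(2))
sat=(im[...,0]-im[...,2])/(im[...,0]+1)
for v in (30,60,95):
    print(v,"satL",[f"{x:.2f}" for x in sat[v,112:142]],"satR",[f"{x:.2f}" for x in sat[v,378:406]])
print("col u=160",im[0:30,160,0].tolist(),im[100:130,160,0].tolist())
```

```text
z tiles [np.float64(25.39), np.float64(25.39), np.float64(25.57), np.float64(25.79), np.float64(25.82), np.float64(25.81)] trim 22.74 22.71 bench 0.03 0.36
30 satL ['0.01', '0.01', '0.03', '0.06', '0.02', '0.00', '0.25', '0.36', '0.37', '0.36', '0.37', '0.37', '0.36', '0.36', '0.36', '0.37', '0.39', '0.12', '0.10', '0.10', '0.10', '0.09', '0.10', '0.09', '0.09', '0.09', '0.09', '0.09', '0.09', '0.09'] satR ['0.10', '0.12', '0.11', '0.15', '0.11', '0.10', '0.10', '0.10', '0.10', '0.10', '0.10', '0.10', '0.16', '0.34', '0.37', '0.36', '0.38', '0.37', '0.37', '0.37', '0.37', '0.37', '0.39', '0.11', '0.03', '0.04', '0.04', '0.03']
60 satL ['0.01', '0.04', '0.03', '0.02', '0.03', '0.03', '0.04', '0.04', '0.01', '0.00', '0.26', '0.37', '0.37', '0.36', '0.36', '0.36', '0.36', '0.37', '0.37', '0.37', '0.34', '0.10', '0.09', '0.09', '0.09', '0.09', '0.09', '0.09', '0.09', '0.09'] satR ['0.10', '0.11', '0.10', '0.11', '0.11', '0.11', '0.11', '0.10', '0.09', '0.26', '0.38', '0.37', '0.36', '0.38', '0.36', '0.36', '0.36', '0.39', '0.38', '0.20', '0.03', '0.04', '0.03', '0.04', '0.03', '0.05', '0.02', '0.03']
95 satL ['0.04', '0.03', '0.04', '0.02', '0.04', '0.03', '0.04', '0.02', '0.04', '0.03', '0.04', '0.04', '0.04', '0.02', '0.08', '0.32', '0.37', '0.37', '0.36', '0.35', '0.37', '0.36', '0.36', '0.37', '0.38', '0.11', '0.09', '0.09', '0.10', '0.10'] satR ['0.11', '0.10', '0.10', '0.10', '0.12', '0.30', '0.37', '0.37', '0.37', '0.35', '0.37', '0.36', '0.36', '0.37', '0.34', '0.10', '0.02', '0.03', '0.03', '0.03', '0.01', '0.03', '0.02', '0.02', '0.02', '0.03', '0.03', '0.04']
col u=160 [123, 164, 166, 166, 177, 176, 176, 174, 179, 177, 178, 174, 177, 175, 179, 166, 88, 150, 168, 192, 195, 194, 194, 195, 194, 195, 196, 195, 194, 195] [197, 197, 198, 198, 198, 198, 198, 198, 199, 201, 159, 176, 128, 178, 186, 185, 184, 182, 181, 182, 183, 184, 183, 183, 189, 185, 145, 136, 133, 139]
```

Run:
```python
from m import *
g=dict(np.load("/tmp/w3.npz"))
L=ray(g,np.array([128.6,132.3,136.6]),np.array([30,60,95.]),25.5);R=ray(g,np.array([390.6,387,383.]),np.array([30,60,95.]),25.5)
print((L-R).round(1),np.linalg.norm(L-R,axis=1))
a=(R-L)[:, :2].mean(0);print("ang",np.degrees(np.arctan2(a[1],a[0])))
ex=a/np.linalg.norm(a);ey=np.array([-ex[1],ex[0]])
mid=((L+R)/2)[:,:2];print("mid pts",mid.round(1))
T=ray(g,np.array([160.]*4),np.array([4,15.3,113,125.5]),22.7)[:,:2];c=(T@ey);print("trim y",(c-c.mean()).round(1))
o=(mid@ex).mean()*ex+c.mean()*ey;print("mid",o.round(1))
for d in(125,-125):print(d,(o+d*ex).round(1))
```

```text
[[  92.7 -282.8   -0. ]
 [  92.6 -282.6    0. ]
 [  92.6 -282.6    0. ]] [297.56417105 297.37921979 297.41170092]
ang 108.14629632182805
mid pts [[ 456.8 -192.6]
 [ 486.6 -182.7]
 [ 523.5 -170.3]]
trim y [ 65.6  54.4 -52.4 -67.6]
mid [ 493.9 -180.2]
125 [455.  -61.4]
-125 [ 532.8 -299. ]
```

jog_arm --series '[[[0,0,0],[0,42.7,-36],1],[[0,0,0],[0,42.7,-36],1],[[0,0,0],[0,42.7,-36],1],[[0,0,0],[40,0,0],1],[[0,0,0],[50,0,0],1],[[0,0,0],[50,0,0],1],[[0,0,0],[30,0,0],1],[[0,0,0],[10,0,0],1]]'

```text
clock: 7.05
eef_pos: [454.9, -61.3, 119.5]
tool_rot: [2.849, 1.568, -3.118]
force: [-0.7, 0.0, -4.7]
width: 27.3
```

jog_arm --series '[[[0,0,0],[0,0,0],1],[[0,0,0],[0,0,0],1],[[0,0,0],[0,0,0],1]]'

```text
clock: 7.42
eef_pos: [456.3, -61.6, 121.9]
tool_rot: [-0.416, 1.568, -0.099]
force: [-0.0, 1.1, -3.5]
width: 27.4
```

Run:
```python
from m import *
from scipy.spatial.transform import Rotation as Ro
s=read_state();print(s["force"],s["torque"],s["eef_pos"],s["qpos"].round(2),Ro.from_euler("xyz",s["tool_rot"]).as_matrix().round(3).tolist())
```

```text
[-0.02805102  1.11408804 -3.45700502] [-0.01150921 -0.0070214   0.02319154] [456.27477075 -61.57421448 121.93213502] [ 0.13  0.59 -0.08  2.15  0.12  0.4   1.84] [[0.003, -0.312, 0.95], [-0.0, 0.95, 0.312], [-1.0, -0.001, 0.002]]
```

jog_arm --series '[[[0,0,0],[2,0,0],1],[[0,0,0],[2,0,0],1],[[0,0,0],[1,0,0],1],[[0,0,0],[1,0,0],1],[[0,0,0],[1,0,0],1],[[0,0,0],[0,0,0],1]]'

```text
clock: 8.18
eef_pos: [455.3, -61.4, 113.7]
tool_rot: [2.545, 1.571, 2.863]
force: [-0.2, 0.2, -4.8]
width: 27.3
```

jog_arm --series '[[[0,0,0],[0.8,0,0],1],[[0,0,0],[0.8,0,0],1],[[0,0,0],[0,0,0],1],[[0,0,0],[0,0,0],1]]'

```text
clock: 8.68
eef_pos: [455.5, -61.5, 112.9]
tool_rot: [-0.746, 1.57, -0.429]
force: [-1.1, 0.7, 5.0]
width: 27.7
```

jog_arm --series '[[[0,0,0],[0.5,0,0],1],[[0,0,0],[0,0,0],1]]'

```text
clock: 8.93
eef_pos: [455.5, -61.6, 112.6]
tool_rot: [-0.737, 1.57, -0.42]
force: [-2.3, -0.3, 7.5]
width: 27.2
```

jog_arm --series '[[[0,0,0],[0.5,0,0],1],[[0,0,0],[0,0,0],1]]'

```text
clock: 9.18
eef_pos: [455.6, -61.6, 112.1]
tool_rot: [-0.706, 1.57, -0.389]
force: [-1.8, 1.0, 7.8]
width: 27.2
```

jog_arm --series '[[[0,0,0],[0.5,0,0],1],[[0,0,0],[0.5,0,0],1],[[0,0,0],[0,0,0],1]]'

```text
clock: 9.55
eef_pos: [455.6, -61.6, 111.1]
tool_rot: [-0.7, 1.57, -0.383]
force: [-2.4, 0.3, 7.4]
width: 27.0
```

jog_arm --series '[[[0,0,0],[0.5,0,0],1],[[0,0,0],[0.5,0,0],1],[[0,0,0],[0,0,0],1]]'

```text
clock: 9.93
eef_pos: [455.6, -61.6, 110.2]
tool_rot: [-0.711, 1.57, -0.394]
force: [-1.8, -0.3, 8.8]
width: 27.5
```

jog_arm --series '[[[0,0,0],[0.4,0,0],1],[[0,0,0],[0,0,0],1]]'

```text
clock: 10.18
eef_pos: [455.6, -61.7, 110.2]
tool_rot: [-0.757, 1.57, -0.44]
force: [-2.6, -0.4, 13.1]
width: 27.8
```

jog_arm --series '[[[0,0,0],[0.4,0,0],1],[[0,0,0],[0,0,0],1]]'

```text
clock: 10.42
eef_pos: [455.7, -61.7, 110.1]
tool_rot: [-0.762, 1.569, -0.445]
force: [-2.9, -0.3, 17.8]
width: 27.2
```

jog_arm --series '[[[0,0,0],[-0.3,0,0],1],[[0,0,0],[0,-2,0],1],[[0,0,0],[0,-2,0],1],[[0,0,0],[0,0,0],1]]'

```text
clock: 10.92
eef_pos: [457.0, -65.9, 110.2]
tool_rot: [-0.891, 1.569, -0.575]
force: [-2.6, -1.3, 14.4]
width: 27.1
```

jog_arm --series '[[[0,0,0],[0,-2,0],1],[[0,0,0],[0,-2,0],1],[[0,0,0],[0,-2,0],1],[[0,0,0],[0,0,0],1]]'

```text
clock: 11.42
eef_pos: [459.0, -71.7, 110.1]
tool_rot: [-0.927, 1.569, -0.611]
force: [-2.8, -1.7, 13.1]
width: 27.3
```

jog_arm --series '[[[0,0,0],[0.1,-2,0],1],[[0,0,0],[0.1,-2,0],1],[[0,0,0],[0.1,-2,0],1],[[0,0,0],[0,0,0],1]]'

```text
clock: 11.92
eef_pos: [460.7, -77.2, 109.9]
tool_rot: [-0.904, 1.569, -0.588]
force: [-2.6, -0.9, 14.9]
width: 27.4
```

jog_arm --series '[[[0,0,0],[0.1,-2,0],1],[[0,0,0],[0.1,-2,0],1],[[0,0,0],[0.1,-2,0],1],[[0,0,0],[0,0,0],1]]'

```text
clock: 12.42
eef_pos: [462.1, -81.3, 109.8]
tool_rot: [0.777, 1.57, 1.095]
force: [-4.0, 3.2, 19.0]
width: 27.4
```

jog_arm --series '[[[0,0,0],[0,-2,0],1],[[0,0,0],[0,-2,0],1],[[0,0,0],[0,0,0],1]]'

```text
clock: 12.8
eef_pos: [463.8, -86.5, 109.4]
tool_rot: [-0.83, 1.569, -0.513]
force: [-2.6, 0.6, 11.6]
width: 26.9
```

jog_arm --series '[[[0,0,0],[0.2,-2,0],1],[[0,0,0],[0.2,-2,0],1],[[0,0,0],[0.2,-2,0],1],[[0,0,0],[0,0,0],1]]'

```text
clock: 13.3
eef_pos: [465.9, -93.0, 108.9]
tool_rot: [-1.044, 1.568, -0.727]
force: [-1.8, -1.6, 10.6]
width: 27.4
```

jog_arm --series '[[[0,0,0],[0.2,-2,0],1],[[0,0,0],[0.2,-2,0],1],[[0,0,0],[0.2,-2,0],1],[[0,0,0],[0,0,0],1]]'

```text
clock: 13.8
eef_pos: [467.8, -98.9, 108.4]
tool_rot: [-1.064, 1.568, -0.748]
force: [-2.2, -1.8, 13.1]
width: 27.3
```

jog_arm --series '[[[0,0,0],[0.22,-3,0],1],[[0,0,0],[0.22,-3,0],1],[[0,0,0],[0.22,-3,0],1],[[0,0,0],[0.2,-3,0],1],[[0,0,0],[0,0,0],1]]'

```text
clock: 14.42
eef_pos: [471.6, -110.4, 107.6]
tool_rot: [-1.099, 1.568, -0.783]
force: [-2.6, -0.8, 11.5]
width: 27.3
```

jog_arm --series '[[[0,0,0],[0.2,-3,0],1],[[0,0,0],[0.18,-3,0],1],[[0,0,0],[0.14,-3,0],1],[[0,0,0],[0.1,-3,0],1],[[0,0,0],[0,0,0],1]]'

```text
clock: 15.05
eef_pos: [475.2, -121.6, 107.0]
tool_rot: [-1.107, 1.568, -0.79]
force: [-2.7, -0.9, 12.8]
width: 27.5
```

jog_arm --series '[[[0,0,0],[0.05,-2,0],1],[[0,0,0],[0,-2,0],1],[[0,0,0],[0,-2,0],1],[[0,0,0],[0,-2,0],1],[[0,0,0],[0,0,0],1]]'

```text
clock: 15.68
eef_pos: [476.6, -125.8, 107.0]
tool_rot: [1.672, 1.568, 1.991]
force: [-4.1, 6.2, 18.4]
width: 27.3
```

jog_arm --series '[[[0,0,0],[0,-2,0],1],[[0,0,0],[0,-1.5,0],1],[[0,0,0],[0,0,0],1]]'

```text
clock: 16.05
eef_pos: [478.0, -130.0, 107.1]
tool_rot: [1.421, 1.57, 1.739]
force: [-4.2, 4.1, 17.6]
width: 27.0
```

jog_arm --series '[[[0,0,0],[0,-2,0],1],[[0,0,0],[0,-2,0],1],[[0,0,0],[0,0,0],1]]'

```text
clock: 16.42
eef_pos: [479.8, -135.4, 107.2]
tool_rot: [-0.959, 1.569, -0.642]
force: [-3.0, 0.1, 16.3]
width: 27.5
```

jog_arm --series '[[[0,0,0],[-0.1,-2,0],1],[[0,0,0],[-0.1,-2,0],1],[[0,0,0],[-0.15,-2,0],1],[[0,0,0],[0,0,0],1]]'

```text
clock: 16.92
eef_pos: [481.7, -141.2, 107.6]
tool_rot: [-1.001, 1.569, -0.684]
force: [-1.6, 0.3, 16.4]
width: 27.1
```

jog_arm --series '[[[0,0,0],[-0.27,-3,0],1],[[0,0,0],[-0.25,-3,0],1],[[0,0,0],[-0.25,-3,0],1],[[0,0,0],[0,0,0],1]]'

```text
clock: 17.42
eef_pos: [484.5, -149.8, 108.3]
tool_rot: [-1.043, 1.569, -0.726]
force: [-3.1, -0.0, 15.5]
width: 27.6
```

jog_arm --series '[[[0,0,0],[-0.26,-3,0],1],[[0,0,0],[-0.26,-3,0],1],[[0,0,0],[-0.26,-3,0],1],[[0,0,0],[-0.26,-3,0],1],[[0,0,0],[0,0,0],1]]'

```text
clock: 18.05
eef_pos: [488.3, -161.4, 109.3]
tool_rot: [-1.085, 1.569, -0.769]
force: [-2.9, 0.6, 14.5]
width: 27.4
```

jog_arm --series '[[[0,0,0],[-0.17,-2,0],1],[[0,0,0],[-0.15,-2,0],1],[[0,0,0],[-0.14,-2,0],1],[[0,0,0],[-0.12,-2,0],1],[[0,0,0],[0,0,0],1]]'

```text
clock: 18.68
eef_pos: [490.8, -169.0, 109.8]
tool_rot: [-1.125, 1.569, -0.808]
force: [-2.5, -1.1, 13.4]
width: 27.3
```

jog_arm --series '[[[0,0,0],[-0.12,-2,0],1],[[0,0,0],[-0.1,-2,0],1],[[0,0,0],[-0.09,-2,0],1],[[0,0,0],[-0.08,-2,0],1],[[0,0,0],[0,0,0],1]]'

```text
clock: 19.3
eef_pos: [492.4, -173.8, 110.1]
tool_rot: [1.773, 1.568, 2.092]
force: [-4.9, 5.4, 16.5]
width: 27.2
```

jog_arm --series '[[[0,0,0],[-0.05,-2,0],1],[[0,0,0],[-0.05,-2,0],1],[[0,0,0],[0,0,0],1]]'

```text
clock: 19.68
eef_pos: [494.3, -179.7, 110.2]
tool_rot: [-0.935, 1.57, -0.618]
force: [-3.3, 0.6, 12.1]
width: 27.2
```

jog_arm --series '[[[0,0,0],[0,-2,0],1],[[0,0,0],[0,-2,0],1],[[0,0,0],[0,0,0],1]]'

```text
clock: 20.05
eef_pos: [495.9, -184.5, 110.2]
tool_rot: [-1.148, 1.569, -0.831]
force: [-2.4, -0.2, 10.7]
width: 27.4
```

jog_arm --series '[[[0,0,0],[0.1,-2,0],1],[[0,0,0],[0.1,-2,0],1],[[0,0,0],[0.1,-2,0],1],[[0,0,0],[0.1,-2,0],1],[[0,0,0],[0,0,0],1]]'

```text
clock: 20.68
eef_pos: [498.6, -192.6, 110.0]
tool_rot: [-1.16, 1.568, -0.843]
force: [-1.8, -1.4, 12.1]
width: 27.4
```

jog_arm --series '[[[0,0,0],[0.13,-3,0],1],[[0,0,0],[0.16,-3,0],1],[[0,0,0],[0.19,-3,0],1],[[0,0,0],[0.21,-3,0],1],[[0,0,0],[0,0,0],1]]'

```text
clock: 21.3
eef_pos: [502.4, -204.5, 109.4]
tool_rot: [-1.22, 1.567, -0.904]
force: [-2.8, -1.9, 11.6]
width: 27.6
```

jog_arm --series '[[[0,0,0],[0.25,-3,0],1],[[0,0,0],[0.25,-3,0],1],[[0,0,0],[0.27,-3,0],1],[[0,0,0],[0.27,-3,0],1],[[0,0,0],[0,0,0],1]]'

```text
clock: 21.92
eef_pos: [506.2, -216.2, 108.5]
tool_rot: [-1.227, 1.567, -0.911]
force: [-2.4, -2.4, 11.2]
width: 27.4
```

jog_arm --series '[[[0,0,0],[0.17,-2,0],1],[[0,0,0],[0.15,-2,0],1],[[0,0,0],[0.15,-2,0],1],[[0,0,0],[0.1,-2,0],1],[[0,0,0],[0,0,0],1]]'

```text
clock: 22.55
eef_pos: [508.0, -221.6, 108.0]
tool_rot: [-1.191, 1.57, -0.874]
force: [-3.1, 2.1, 16.0]
width: 27.2
```

jog_arm --series '[[[0,0,0],[0.1,-2,0],1],[[0,0,0],[0.1,-2,0],1],[[0,0,0],[0,0,0],1]]'

```text
clock: 22.92
eef_pos: [509.0, -224.7, 107.8]
tool_rot: [1.53, 1.571, 1.847]
force: [-4.4, 3.2, 15.9]
width: 27.5
```

jog_arm --series '[[[0,0,0],[0.1,-2,0],1],[[0,0,0],[0.1,-2,0],1],[[0,0,0],[0,0,0],1]]'

```text
clock: 23.3
eef_pos: [510.8, -230.3, 107.2]
tool_rot: [-1.233, 1.568, -0.917]
force: [-2.8, -1.2, 10.8]
width: 27.4
```

jog_arm --series '[[[0,0,0],[0.13,-2,0],1],[[0,0,0],[0.13,-2,0],1],[[0,0,0],[0.12,-2,0],1],[[0,0,0],[0.1,-2,0],1],[[0,0,0],[0,0,0],1]]'

```text
clock: 23.92
eef_pos: [513.4, -238.4, 107.0]
tool_rot: [-1.246, 1.568, -0.93]
force: [-2.8, -1.4, 11.2]
width: 27.1
```

jog_arm --series '[[[0,0,0],[0.15,-3,0],1],[[0,0,0],[0.1,-3,0],1],[[0,0,0],[0,-3,0],1],[[0,0,0],[0,-3,0],1],[[0,0,0],[0,0,0],1]]'

```text
clock: 24.55
eef_pos: [517.1, -249.7, 107.2]
tool_rot: [-1.272, 1.568, -0.956]
force: [-3.5, 0.0, 15.5]
width: 27.4
```

jog_arm --series '[[[0,0,0],[-0.06,-3,0],1],[[0,0,0],[-0.11,-3,0],1],[[0,0,0],[-0.15,-3,0],1],[[0,0,0],[-0.18,-3,0],1],[[0,0,0],[0,0,0],1]]'

```text
clock: 25.18
eef_pos: [520.8, -260.8, 107.9]
tool_rot: [-1.284, 1.568, -0.968]
force: [-2.9, -0.8, 17.0]
width: 27.3
```

jog_arm --series '[[[0,0,0],[-0.25,-2,0],1],[[0,0,0],[-0.25,-2,0],1],[[0,0,0],[0,0,0],1]]'

```text
clock: 25.55
eef_pos: [521.9, -264.4, 108.2]
tool_rot: [-1.276, 1.568, -0.96]
force: [-3.5, -0.5, 15.9]
width: 27.0
```

jog_arm --series '[[[0,0,0],[-0.2,-2,0],1],[[0,0,0],[-0.2,-2,0],1],[[0,0,0],[0,0,0],1]]'

```text
clock: 25.92
eef_pos: [522.5, -266.2, 108.3]
tool_rot: [2.004, 1.57, 2.322]
force: [-4.8, 3.5, 16.3]
width: 27.7
```

jog_arm --series '[[[0,0,0],[-0.15,-2,0],1],[[0,0,0],[-0.15,-2,0],1],[[0,0,0],[0,0,0],1]]'

```text
clock: 26.3
eef_pos: [523.2, -268.2, 108.5]
tool_rot: [1.908, 1.567, 2.226]
force: [-5.9, 6.6, 18.0]
width: 27.3
```

jog_arm --series '[[[0,0,0],[-0.15,-2,0],1],[[0,0,0],[-0.15,-2,0],1],[[0,0,0],[0,0,0],1]]'

```text
clock: 26.68
eef_pos: [525.4, -274.9, 109.0]
tool_rot: [-1.445, 1.57, -1.128]
force: [-3.8, 1.3, 13.7]
width: 27.4
```

jog_arm --series '[[[0,0,0],[-0.15,-2,0],1],[[0,0,0],[-0.15,-2,0],1],[[0,0,0],[-0.15,-2,0],1],[[0,0,0],[-0.12,-2,0],1],[[0,0,0],[0,0,0],1]]'

```text
clock: 27.3
eef_pos: [528.2, -283.6, 109.7]
tool_rot: [-1.316, 1.568, -0.999]
force: [-3.6, -0.1, 13.0]
width: 27.4
```

jog_arm --series '[[[0,0,0],[-0.18,-2.5,0],1],[[0,0,0],[-0.15,-2.5,0],1],[[0,0,0],[-0.12,-2.5,0],1],[[0,0,0],[-0.1,-2.5,0],1],[[0,0,0],[0,0,0],1]]'

```text
clock: 27.92
eef_pos: [531.4, -293.5, 110.2]
tool_rot: [-1.325, 1.568, -1.009]
force: [-4.0, -1.1, 11.9]
width: 27.5
```

jog_arm --series '[[[0,0,0],[0.2,0,0],1],[[0,0,0],[0.2,0,0],1],[[0,0,0],[0,0,0],1],[[0,0,0],[0,0,0],1]]'

```text
clock: 28.42
eef_pos: [531.4, -293.5, 110.1]
tool_rot: [-1.32, 1.567, -1.003]
force: [-2.8, -0.7, 14.6]
width: 27.1
```

Run:
```python
from m import *
s=read_state();print(s["force"],s["eef_pos"])
for n in("scene","side"):
    Ps=[cloud(get_image(n)) for _ in range(6)];Z=np.nanmean([p[...,2] for p in Ps],0);XY=Ps[0]
    ex=np.array([np.cos(np.radians(108.15)),np.sin(np.radians(108.15))]);ey=np.array([-ex[1],ex[0]])
    d=XY[...,:2]-np.array([493.9,-180.2]);a=d@ex;b=d@ey
    f=lambda m:(np.nanmedian(Z[m&(Z<40)]).round(2),int(m.sum()))
    # tiles vs trims per 50 mm column
    print(n,[(f((abs(a-c)<18)&(abs(b)<42)),f((abs(a-c)<20)&(abs(abs(b)-59)<3))) for c in (125,75,25,-25,-75,-125)])
```

```text
[-2.82155798 -0.65025486 14.60170079] [ 531.44721221 -293.48310602  110.14457141]
scene [((np.float64(24.57), 196), (np.float64(24.11), 26)), ((np.float64(24.52), 193), (np.float64(24.41), 29)), ((np.float64(24.39), 214), (np.float64(24.1), 33)), ((np.float64(24.33), 231), (np.float64(24.33), 54)), ((np.float64(24.14), 682), (np.float64(24.42), 86)), ((np.float64(24.34), 1767), (np.float64(35.64), 96))]
side [((np.float64(22.08), 274), (np.float64(22.25), 43)), ((np.float64(22.15), 280), (np.float64(22.19), 47)), ((np.float64(22.08), 310), (np.float64(22.19), 49)), ((np.float64(22.15), 306), (np.float64(22.12), 28)), ((np.float64(22.15), 376), (np.float64(21.99), 82)), ((np.float64(22.13), 1714), (np.float64(34.11), 239))]<stdin>:4: RuntimeWarning: Mean of empty slice
```

Against the trim, every tile in both depth views now reads flush to within 0.5 mm, and the roller still presses with about 19 N. I'll lift it and take it back to the rest.

jog_arm --series '[[[0,0,0],[-3,0,0],1],[[0,0,0],[-12,0,0],1],[[0,0,0],[-30,0,0],1],[[0,0,0],[-40,0,0],1],[[0,0,0],[-40,0,0],1],[[0,0,0],[-25,0,0],1],[[0,0,0],[0,20,7],1],[[0,0,0],[0,40,14],1]]'

```text
clock: 30.02
eef_pos: [531.1, -227.8, 256.2]
tool_rot: [2.568, 1.569, 2.882]
force: [0.3, 0.6, -5.1]
width: 27.4
```

jog_arm --series '[[[0,0,0],[0,54,18.5],1],[[0,0,0],[0,54,18.5],1],[[0,0,0],[0,54,18.5],1],[[0,0,0],[0,54,18.5],1],[[0,0,0],[0,54,18.5],1],[[0,0,0],[0,54,18.5],1],[[0,0,0],[0,36,12.5],1],[[0,0,0],[0,18,6.5],1]]'

```text
clock: 31.02
eef_pos: [535.4, 175.3, 256.1]
tool_rot: [2.585, 1.567, 2.908]
force: [0.7, -1.2, -5.2]
width: 27.1
```

jog_arm --series '[[[8,0,0],[0,0,0],1],[[8,0,0],[0,0,0],1],[[7.2,0,0],[0,0,0],1],[[0,0,0],[0,0,0],1],[[0,0,0],[0,0,0],1],[[0,0,0],[0,0,0],1]]'

```text
clock: 31.78
eef_pos: [537.7, 171.2, 257.3]
tool_rot: [-2.877, 1.57, -2.964]
force: [-0.4, 0.3, -5.1]
width: 26.9
```

```bash
cat > t.py <<'E'
from m import *
from scipy.spatial.transform import Rotation as Ro
s=read_state();R=Ro.from_euler("xyz",s["tool_rot"]).as_matrix()
d=np.array([539,170.])-s["eef_pos"][:2]
print(s["clock"],s["force"],s["eef_pos"],"ang",np.degrees(np.arctan2(R[1,1],R[0,1])),"tooldown",R[:,0].round(3),"dy dz",(R[:2,1]@d).round(1),(R[:2,2]@d).round(1))
E
python3 t.py
python3 - <<'E'
from m import *
g=get_image("wrist");P=cloud(g);np.savez("/tmp/w4",**g);save("w4.png",g)
E
```

```text
31.775 [-0.39179893  0.28567475 -5.13061966] [537.73266167 171.18350535 257.28286881] ang 85.01553240970831 tooldown [-0.001 -0.    -1.   ] dy dz -1.1 1.4
```

View pics/w4.png

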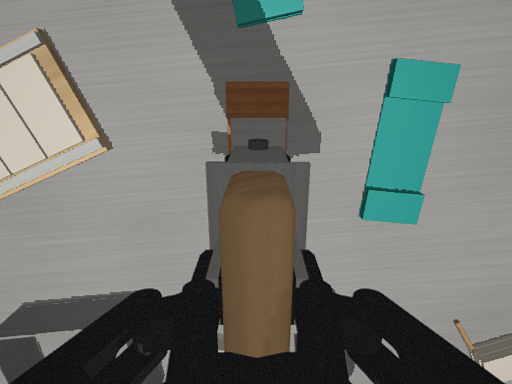

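The wrist view shows the roller unchanged in the grip (258,260) and in line with the wooden rest, whose far ledge is at (258,98). I'll lower it.

jog_arm --series '[[[0,0,0],[0,-1,1.3],1],[[0,0,0],[40,0,0],1],[[0,0,0],[45,0,0],1],[[0,0,0],[35,0,0],1],[[0,0,0],[20,0,0],1],[[0,0,0],[8,0,0],1],[[0,0,0],[0,0,0],1],[[0,0,0],[0,0,0],1]]'

```text
clock: 32.83
eef_pos: [539.9, 170.5, 110.5]
tool_rot: [0.45, 1.569, 0.362]
force: [-0.4, -0.6, -4.5]
width: 27.6
```

```bash
python3 t.py
python3 - <<'E'
from m import *
g=get_image("side");s=get_image("scene")
save("a.png",g,(215,150,305,225),5)
a=cv2.imread("pics/a.png");save("b.png",s,(245,170,315,245),5);b=cv2.imread("pics/b.png");cv2.imwrite("pics/ab.png",cv2.resize(np.hstack([a,b]),(800,375)))
E
```

```text
32.825 [-0.42922539 -0.63490522 -4.51953309] [539.94814936 170.54399284 110.4921978 ] ang 84.96473650292786 tooldown [ 0.002  0.001 -1.   ] dy dz -0.6 -0.9
```

View pics/ab.png

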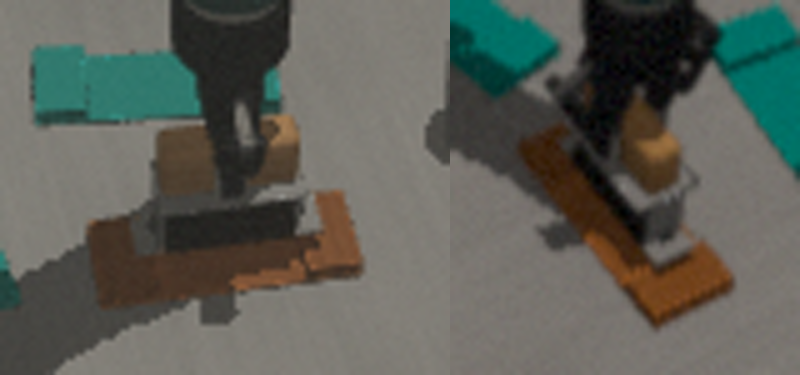

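The roller hovers over the rest, with its feet above both ledges and inside its outline (left at (230,240), right at (640,220)). I'll lower it to contact.

jog_arm --series '[[[0,0,0],[5,-0.5,-0.5],1],[[0,0,0],[4,0,0],1],[[0,0,0],[3,0,0],1],[[0,0,0],[1.5,0,0],1],[[0,0,0],[0,0,0],1],[[0,0,0],[0,0,0],1]]'

```text
clock: 33.67
eef_pos: [538.6, 169.9, 96.0]
tool_rot: [0.754, 1.571, 0.667]
force: [-0.3, 0.6, -5.0]
width: 26.9
```

jog_arm --series '[[[0,0,0],[0.8,0,0],1],[[0,0,0],[0.7,0,0],1],[[0,0,0],[0,0,0],1],[[0,0,0],[0,0,0],1]]'

```text
clock: 34.17
eef_pos: [538.6, 169.9, 94.6]
tool_rot: [0.649, 1.571, 0.561]
force: [0.4, 0.3, -4.5]
width: 27.1
```

jog_arm --series '[[[0,0,0],[0.5,0,0],1],[[0,0,0],[0.5,0,0],1],[[0,0,0],[0,0,0],1],[[0,0,0],[0,0,0],1]]'

```text
clock: 34.67
eef_pos: [538.7, 169.9, 94.4]
tool_rot: [0.238, 1.57, 0.151]
force: [-2.4, -0.5, 6.1]
width: 27.3
```

jog_arm --series '[[[0,0,0],[-0.5,0,0],1],[[0,0,0],[0,0,0],-1],[[0,0,0],[0,0,0],-1],[[0,0,0],[0,0,0],-1],[[0,0,0],[0,0,0],-1],[[0,0,0],[0,0,0],-1],[[0,0,0],[0,0,0],-1]]'

```text
clock: 35.55
eef_pos: [538.6, 169.9, 94.0]
tool_rot: [3.002, 1.571, 2.914]
force: [-0.3, -0.3, 0.5]
width: 85.6
```

jog_arm --series '[[[0,0,0],[-10,0,0],-1],[[0,0,0],[-30,0,0],-1],[[0,0,0],[-50,0,0],-1],[[0,0,0],[-50,0,0],-1],[[0,0,0],[-20,0,0],-1],[[0,0,0],[0,0,-28],-1],[[0,0,0],[0,0,0],-1],[[0,0,0],[0,0,0],-1]]'

```text
clock: 36.55
eef_pos: [511.2, 172.3, 254.5]
tool_rot: [0.257, 1.57, 0.169]
force: [0.7, 0.8, -0.2]
width: 85.8
```

Run:
```python
from m import *
s=read_state();print(s["clock"],s["eef_pos"],s["force"],s["width"])
g=get_image("wrist");P=cloud(g);im=g["img"].astype(int);Z=P[...,2];save("w5.png",g)
br=(im[...,0]-im[...,2]>0.35*im[...,0])
reg=np.zeros(Z.shape,bool);reg[70:300,210:320]=1
m=big(reg&(Z>100)&(Z<130));v,u=np.nonzero(m);print("grip",m.sum(),rect(ray(g,u,v,112.)),np.median(Z[m]))
m=big(reg&br&(Z<40));v,u=np.nonzero(m);print("rest",m.sum(),rect(ray(g,u,v,16.)))
Zs=P;ex=np.array([np.cos(np.radians(108.15)),np.sin(np.radians(108.15))]);ey=np.array([-ex[1],ex[0]])
for n in("scene","side"):
    P=cloud(get_image(n));Z=P[...,2];d=P[...,:2]-np.array([493.9,-180.2]);a=d@ex;b=d@ey
    print(n,[(np.median(Z[(abs(a-c)<18)&(abs(b)<42)&(Z<40)])-np.median(Z[(abs(a-c)<22)&(abs(abs(b)-59)<3)&(Z<40)])).round(2) for c in (125,75,25,-25,-75,-125)])
```

```text
36.55 [511.21175915 172.26271613 254.48548709] [ 0.74535782  0.76328068 -0.17319179] 85.7827280294212
grip 2926 (array([537.4, 169.5]), array([27.4, 95.7]), 84.4) 113.49796655354905
rest 3162 (array([539.5, 170.3]), array([ 69.5, 188.6]), 84.9)
scene [np.float64(0.77), np.float64(2.29), np.float64(-0.35), np.float64(1.7), np.float64(-1.19), np.float64(-0.71)]
side [np.float64(-0.18), np.float64(0.05), np.float64(0.16), np.float64(0.23), np.float64(-0.31), np.float64(0.2)]
```

View pics/w5.png

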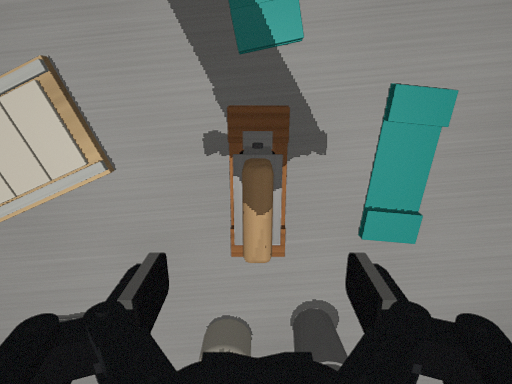

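The roller stands upright on the wooden rest (258,205), about 2 mm from its centre, with the fingers clear.

```bash
python3 -c "
from cell import *
print(finish_job())"
```

```text
the job is handed in; nothing more can be done
None
```

All six tiles are rolled down and the roller is back on the wooden rest. I handed the job in at about 37 s of the 72 s allowed, and no verdict was reported.

**Rolling:** I pressed the tile at the +x end of the panel (the end nearest the rest) down first. I then rolled without lifting to the centre of the tile at the other end, holding about 15–24 N and adjusting the height for the worn barrel.

**Tiles:** With the roller still pressing at about 19 N, the averaged depth of every tile read flush with the trim to within 0.5 mm. The trim beside the last tile was hidden by the roller. After the release, the side camera put all six within about 0.3 mm. A single scene-camera frame disagreed, between −1.2 and +2.3 mm; I put that down to depth noise on few pixels and did not repeat it.

**Roller:** The final wrist view shows the grip about 2 mm from the rest's centre, in line within 0.01 rad. Its height matches the start (grip top at 113.5 mm).

**Bystanders:** The gripper is open and clear of everything. I did not re-measure the tub, cup and pan at the end, but the arm never came down near them.

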